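# Lift a prickly ball cactus with the plant tongs

## Task

Take the plant tongs by their wooden grips, close their jaws gently on the white pot of the small ball cactus (the round one) and lift it off the wooden plant stand. Finish while holding it still and upright in the tongs, about 10 cm above the stand; do not put it down. Never touch the spiny cactus or its pot with the gripper, do not squeeze the thin pot hard, and leave the other plants and things where they are.

Things in the scene. Friction and masses are not known exactly. Their poses are not given: they have to be found in the camera images.
- tongs: Steel plant tongs with dark wooden grips, lying flat on the table: 225 mm long, 24 mm high, 130 g, balanced within 15 mm of the origin. Origin: on the underside, on the middle line, below the wooden grips; x runs along the tongs towards the jaws, z up. Two arms, left and right of the middle line, hinged 80 mm behind the origin at the steel head (it ends 100 mm behind the origin).
- tongs_grip (a point): Point midway between the wooden grips, at mid height (12 mm above the underside); axes as tongs. Each grip is a flat plate 54 mm long (x), 24 mm high, centred here; 59 mm over both when open, 46 mm when the jaws hold the pot. Squeezing the grips together (along y) closes the jaws; a spring opens them.
- tongs_jaw (a point): Point between the jaws where the pot's axis should be, 105 mm ahead (x) of tongs_grip at the same height; axes as tongs. The jaws are shallow V plates, 24 mm high, from 84 to 126 mm ahead of tongs_grip. Open, they leave 60 mm or more between them, to go round the pot from above or from the front, and measure about 84 mm over their outsides.
- tongs_left (a joint): Angle of the left arm (rad); the right arm turns equally. 0 open (at the start), about 0.08 closed on the pot, stop at 0.14. A squeeze on the grips of up to 5 N leaves them open (enough to carry the tongs), they start to close at 5.6 N and meet the pot at about 8.6 N; of what exceeds that, 0.4 reaches each jaw. A squeeze of 20 to 30 N holds the pot safely.
- ball_cactus: Small ball cactus: a round ribbed spiny ball 38 mm across in a thin white straight-sided pot 44 mm across and 45 mm high; 79 mm high in all, 60 to 120 g. Origin: centre of the pot's underside, z up. It stands on the stand, in any of three places. The pot cracks if the jaws press on it with more than 25 N in all (both jaws added): about 40 N on the grips.
- column_cactus: Bystander: same pot with a slim upright column cactus, 113 mm high over all. Origin: centre of the pot's underside.
- aloe: Bystander: same pot with a small aloe, a rosette of pointed leaves, about 105 mm high and 80 mm across. Origin: centre of the pot's underside.
- stand: Fixed low wooden plant stand, a plain board 110 x 440 x 25 mm (x, y, z); its top is 25 mm above the table. Origin: centre of its underside; y along its length, along which the three pots stand about 140 mm apart.
- mister: Bystander: amber glass spray bottle with a black head, 64 mm in diameter, 157 mm high. Origin: centre of its underside.
- pebble_bowl: Bystander: white bowl with pebbles, 110 mm across, 40 mm high. Origin: centre of its underside.
- brush: Bystander: hand brush lying on the table, handle to its -x. Origin on its underside.
- clay_pot: Bystander: empty terracotta pot, 80 mm across, 62 mm high. Origin: centre of its underside.
- jar: Bystander: glass jar with a metal lid, 64 mm across, 75 mm high. Origin: centre of its underside.

How it is judged:
By the outcome, as a careful person would: the job done as asked, in the order asked, and still so for the second after the job is handed in, while the arm keeps its last pose, push and grip.
It also fails if it takes over 50 s, if anything falls off the work surface, if the arm or the gripper's body presses on something with over 40 N, if the wrist force passes 120 N, or if a joint passes its speed limit or range.

## Robot

A 7-joint arm with a two-finger parallel gripper is mounted at the origin on the work surface. World frame = base frame: x ahead of the robot, y to its left, z up, the work surface at z = 0. Lengths are in mm, angles in rad, forces in N, time in s.
With the tool pointing down it reaches from about 400 to 900 mm from the base axis. Payload 5.5 kg.
Tool frame: the origin (TCP) lies at the very end of the fingers, on their centre line; the grasp point (between the pads) lies 19 mm behind it (arm.pinch_z is the distance from the TCP to the grasp point, in mm); z points along the fingers, y is the line along which they close (so a half turn about z gives the same grasp; the last joint's range is limited). The gripper opens to 92 mm and grips with 3 to 60 N. Pads are 19 mm wide; open, the fingers measure 130 mm over their backs; the gripper's body (75 mm by 190 mm) begins 47 mm behind the grasp point.
Start: joints at [1.485, 0.501, -0.427, 1.55, 0.221, 1.138, -0.21], TCP at [222.184, -610.847, 226.729] pointing down, gripper open.
Joint ranges: [-2.88, 2.88], [-0.31, 2.03], [-1.54, 1.56], [0.2, 2.42], [-1.41, 4.55], [0.19, 2.02], [-2.57, 2.57]. Speed limits (rad/s): [2.57, 2.57, 3.14, 3.14, 3.14, 3.14, 3.14].

## Interface

Orientations are given as a unit quaternion [x, y, z, w].
In Python, from cell import arm, optics, hand_in gives the robot as it stands. The module is installed in compiled form; this text tells all that it offers.
- The arm moves only by the tool jog_arm, never from a script. Its arguments are lists of equal length, an entry for each row: "delta_pos": the shift along the world's x, y, z in mm, a list of three; "twist": the turn, a rotation vector about the world's x, y, z in rad, a list of three; "grip": the gripper command: -1 is shut, 1 is fully open, values between are in proportion. A call has 1 to 5 rows; each row shifts and turns the commanded pose from where the row before left it; what a row does not reach is not made up. A row lasts 1/10 s, in which the tool goes at most 50 mm and 8.59 degrees, less where a joint would pass 70% of its speed; a pose out of reach is approached as far as the arm can. A call is refused whole if a number of a shift passes 50 or a number of a turn 0.15, either way. A call with a gripper value outside its range is refused whole. The fingers move at their own pace and stop on an object; "force" is the grip in N (left out, the last holds). Time passes only in rows, so rows that do not move let the fingers close. It gives the time, the measured TCP pose, the force, the opening and the grip force at its end, in the units of the state.
- arm.get_state(): the state, without advancing time (a new reading comes with each control period).
- optics.camera(name): name is "side" or "top" or "wrist"; returns a dict with "image" (420x560x3 uint8, blue, green, red), "fx", "fy", "cx", "cy" (pixels), "R" (3x3) and "t" (3): a world point X has camera coordinates R X + t. Camera axes: x right, y down, z forward; pixel columns grow to the right and rows downward; lengths in mm; the calibration is good to about 2 mm. A picture is of the moment at which its call begins. There is no depth.
- hand_in(): hands the job in; it is judged then, once.
The state is a dict: "t": time; "joints": joint angles; "joint_vel": joint speeds; "tau": joint torques, N m; "ee_pos": TCP position; "eef_rot": TCP orientation; "ft_force": force on the tool from outside, world axes, zero at the start; "ft_torque": the same for the moment, N m; "width": finger opening in mm; "grasp_force": force on a finger pad.
Only numpy, scipy, OpenCV 4.12 (cv2) and the standard library are available. Lean on these libraries where they do the work, as an engineer would, in place of code of your own. Each camera call takes 0.05 s, during which the arm holds its last target. There are 200 camera calls.

## Working session

There is one attempt and no reset: what is moved stays moved. The work goes in short steps, Python scripts to look and compute and a tool call to move; the robot and the scene stay as the last step left them, time stands still between calls to the robot, and variables do not carry over. Pictures are saved under pics/ and viewed, at most 10 in all, crops included, and the job is handed in when it is done.

Besides the shell and the picture viewer there is one more tool, called after ">>>" by a JSON object that holds its "method" and its "body", one argument or row to a line. jog_arm: Moves the arm, as the interface text tells. Its arguments: {"type":"object","properties":{"delta_pos":{"type":"array","items":{"type":"array","items":{"type":"number"}}},"twist":{"type":"array","items":{"type":"array","items":{"type":"number"}}},"grip":{"type":"array","items":{"type":"number"}},"force":{"type":"number"}},"required":["delta_pos","twist","grip"]}

```bash
mkdir -p pics; cat > h.py <<'E'
import numpy as np, cv2
from cell import arm, optics
def snap(name,fn):
    c=optics.camera(name); cv2.imwrite('pics/'+fn,c['image']); 
    np.savez('pics/'+fn+'.npz',**{k:np.array(v) for k,v in c.items()}); return c
def load(fn): return dict(np.load('pics/'+fn+'.npz'))
def ray(c,u,v,z):
    R=np.array(c['R']);t=np.array(c['t']).ravel()
    o=-R.T@t; d=R.T@np.array([(u-c['cx'])/c['fx'],(v-c['cy'])/c['fy'],1.]); return o+d*(z-o[2])/d[2]
def proj(c,X):
    p=np.array(c['R'])@np.array(X,float)+np.array(c['t']).ravel(); return (p[0]/p[2]*c['fx']+c['cx'],p[1]/p[2]*c['fy']+c['cy'])
E
python3 - <<'E'
from h import *
a=snap('top','top1.png'); b=snap('side','side1.png')
for c in(a,b): print(-np.array(c['R']).T@np.array(c['t']).ravel(), np.array(c['R']).round(2).tolist(), float(c['fx']))
s=arm.get_state(); print(s)
E
```

```text
[ 291.44310578    6.65221562 1114.46289393] [[-0.03, -1.0, -0.0], [-0.97, 0.03, -0.23], [0.23, -0.0, -0.97]] 425.599722488441
[ 198.90325592  829.66940315 1049.18533621] [[-0.94, -0.34, -0.01], [-0.24, 0.7, -0.67], [0.24, -0.63, -0.74]] 453.0390706924238
{'t': 0.1, 'joints': array([ 1.48517876,  0.50176985, -0.42679928,  1.55133331,  0.22082794,
        1.13830779, -0.21029065]), 'joint_vel': array([-8.55083687e-04, -1.47843809e-03, -4.06965315e-04, -7.01260532e-04,
       -3.48953767e-05, -5.21046977e-04, -1.06602224e-04]), 'tau': array([-1.12416365e-02, -5.67868316e+01, -5.83872512e+00, -2.79907089e+01,
       -6.90682791e-02,  2.41094147e-02,  7.02954503e-05]), 'ee_pos': array([ 221.89647182, -610.28260806,  225.77652244]), 'eef_rot': array([ 9.84823734e-01,  1.73555291e-01, -1.34755231e-04, -8.69596849e-04]), 'ft_force': array([ 0.48962487, -0.20531819, -0.37501152]), 'ft_torque': array([ 0.00045445, -0.02657156, -0.02964228]), 'grasp_force': 0.0, 'width': 91.68474144266722}
```

View pics/top1.png

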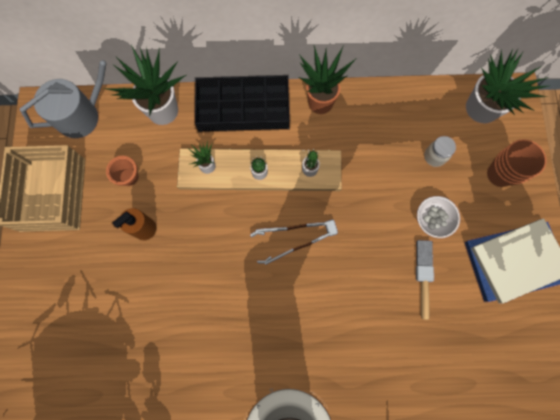

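View pics/side1.png

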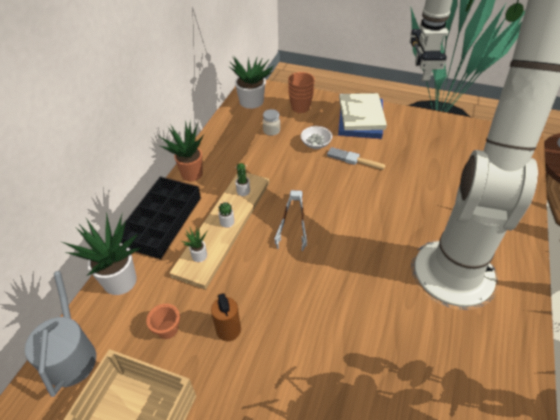

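Top view: ball cactus in the middle of the stand (259,167), column at (312,162), aloe at (203,158). The tongs' head is at (331,228) and the jaws are at about (265,248), pointing to +y. I'll zoom in for precision.

```bash
python3 - <<'E'
from h import *
c=load('top1.png'); im=c['image'][140:280,170:350]
cv2.imwrite('pics/top1z.png',cv2.resize(im,None,fx=4.4,fy=4.2,interpolation=cv2.INTER_CUBIC)) 
c=load('side1.png'); im=c['image'][150:290,160:320]
cv2.imwrite('pics/side1z.png',cv2.resize(im,None,fx=4,fy=4,interpolation=cv2.INTER_CUBIC))
E
```

```text
(no output)
```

View pics/top1z.png

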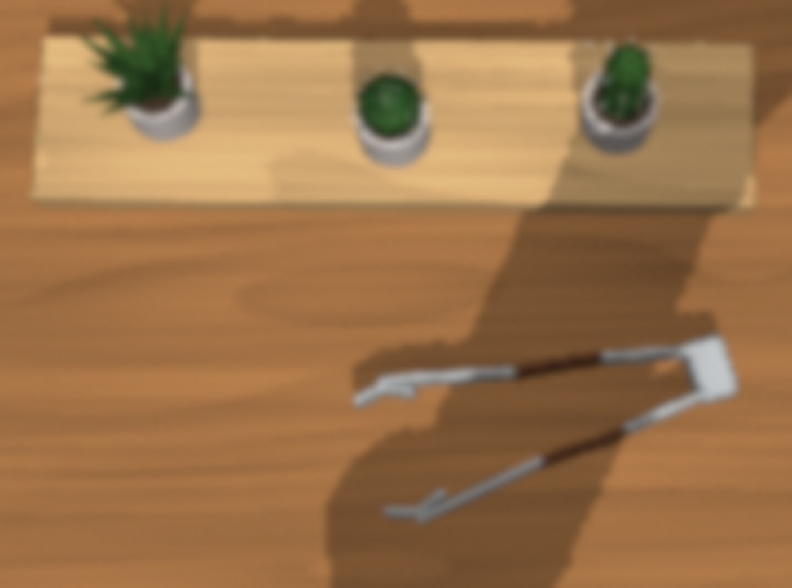

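View pics/side1z.png

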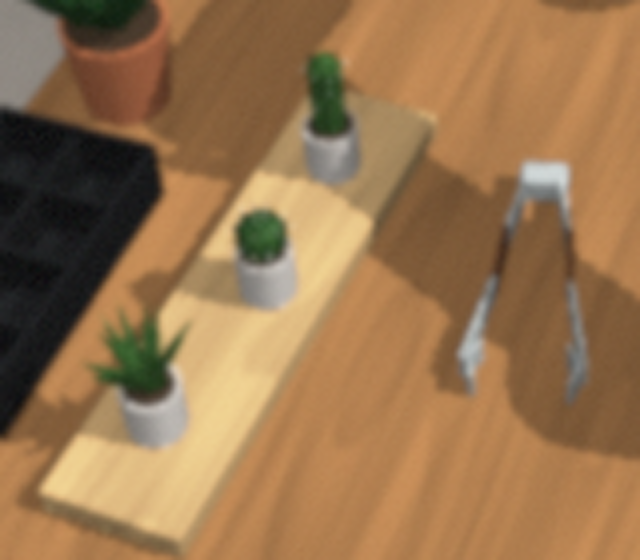

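Zoomed top view: the upper grip runs (515,372)–(600,357), the lower grip (540,462)–(625,430), and the head ends at (725,338)/(737,392). The ball pot rim is centred at about (393,118). In the side view the ball pot is the middle one, with its base at about (266,300).

```bash
python3 - <<'E'
from h import *
c=load('top1.png'); s=load('side1.png')
P=lambda x,y,z: ray(c,170+x/4.4,140+y/4.2,z).round(1)
S=lambda x,y,z: ray(s,160+x/4,150+y/4,z).round(1)
pts=dict(gu0=(515,369),gu1=(600,354),gl0=(540,460),gl1=(625,428),head0=(723,337),head1=(738,393),jawtipU=(357,402),jawtipL=(385,512))
for k,(x,y) in pts.items(): print(k,P(x,y,24))
for n,q in dict(ball=(393,118),col=(621,100),aloe=(160,95)).items(): print(n,P(*q,70))
print('stand',P(32,200,25),P(752,207,25),P(45,38,25),P(753,45,25))
print('side ballrim',S(263,258,70),'base',S(266,295,25),'head',S(545,165,24),'grips',S(505,250,24),S(571,255,24),'jawtips',S(470,390,10),S(573,398,10))
E
```

```text
gu0 [502.9 -12.5  24. ]
gu1 [510.8 -63.2  24. ]
gl0 [445.6 -25.2  24. ]
gl1 [463.9 -75.9  24. ]
head0 [ 519.3 -136.8   24. ]
head1 [ 483.7 -143.6   24. ]
jawtipU [485.   81.5  24. ]
jawtipL [416.5  66.2  24. ]
ball [653.2  54.6  70. ]
col [660.6 -79.6  70. ]
aloe [672.4 191.6  70. ]
stand [620.9 276.5  25. ] [ 602.6 -159.1   25. ] [730.1 271.1  25. ] [ 711.5 -166.5   25. ]
side ballrim [653.2  65.   70. ] base [656.7  62.9  25. ] head [ 503.3 -134.3   24. ] grips [503.6 -38.4  24. ] [454.7 -49.9  24. ] jawtips [487.2  85.9  10. ] [414.9  68.5  10. ]
```

Both cameras agree. The grip centre is at (480,-44), the tongs head at about 103° (towards +y), and the pot is at about (654,60). So I turn the tool by +83° and travel above the tongs.

>>> {"method": "jog_arm", "body": {
  "delta_pos": [
    [20,45,0],
    [20,45,0],
    [20,45,0],
    [20,45,0],
    [20,45,0]
  ],
  "twist": [
    [0,0,0.12],
    [0,0,0.12],
    [0,0,0.12],
    [0,0,0.12],
    [0,0,0.12]
  ],
  "grip": [1,1,1,1,1]
}}

```text
t: 0.6
ee_pos: [322.4, -383.8, 226.4]
eef_rot: [0.888, 0.459, -0.0, -0.0]
ft_force: [1.2, 0.2, 0.9]
width: 91.4
grasp_force: 0.0
```

>>> {"method": "jog_arm", "body": {
  "delta_pos": [
    [20,45,0],
    [20,45,0],
    [20,45,0],
    [20,45,0],
    [20,45,0]
  ],
  "twist": [
    [0,0,0.12],
    [0,0,0.12],
    [0,0,0.12],
    [0,0,0.12],
    [0,0,0.12]
  ],
  "grip": [1,1,1,1,1]
}}

```text
t: 1.1
ee_pos: [422.3, -159.1, 226.7]
eef_rot: [0.713, 0.701, -0.0, 0.0]
ft_force: [1.1, 0.6, 0.4]
width: 92.0
grasp_force: 0.0
```

```bash
cat >> h.py <<'E'
from scipy.spatial.transform import Rotation as Rn
def st():
    s=arm.get_state(); R=Rn.from_quat(s['eef_rot']).as_matrix()
    print('t',round(s['t'],2),'p',s['ee_pos'].round(1),'xdeg',round(np.degrees(np.arctan2(R[1,0],R[0,0])),1),'z',R[:,2].round(3),'j',s['joints'].round(2),'F',s['ft_force'].round(1),'T',s['ft_torque'].round(2),'w',round(s['width'],1),'g',round(s['grasp_force'],1)); return s
E
python3 -c "from h import *; st()"
```

```text
t 1.1 p [ 422.3 -159.1  226.7] xdeg 89.0 z [-0.    -0.001 -1.   ] j [ 1.14  0.2  -0.92  2.02  0.19  1.01  0.11] F [1.1 0.6 0.4] T [-0.04 -0.14 -0.02] w 92.0 g 0.0
```

>>> {"method": "jog_arm", "body": {
  "delta_pos": [
    [19,38,-10],
    [19,38,-10],
    [20,39,-10],
    [0,0,-20],
    [0,0,0]
  ],
  "twist": [
    [0,0,0.08],
    [0,0,0.08],
    [0,0,0.08],
    [0,0,0],
    [0,0,0]
  ],
  "grip": [1,1,1,1,1]
}}

```text
t: 1.6
ee_pos: [478.4, -44.2, 174.6]
eef_rot: [0.625, 0.781, -0.001, -0.002]
ft_force: [-0.2, -1.0, -0.2]
width: 91.7
grasp_force: 0.0
```

```bash
python3 - <<'E'
from h import *
st(); c=snap('wrist','w1.png'); print(-np.array(c['R']).T@np.array(c['t']).ravel(),np.array(c['R']).round(2).tolist())
E
```

```text
t 1.6 p [478.4 -44.2 174.6] xdeg 102.7 z [-0.005  0.002 -1.   ] j [ 0.84  0.38 -0.95  2.    0.38  0.95 -0.08] F [-0.2 -1.  -0.2] T [-0.05 -0.06  0.01] w 91.7 g 0.0
[463.8976867   20.62913572 332.64983844] [[0.98, 0.22, -0.0], [0.21, -0.95, 0.24], [0.05, -0.24, -0.97]]
```

View pics/w1.png

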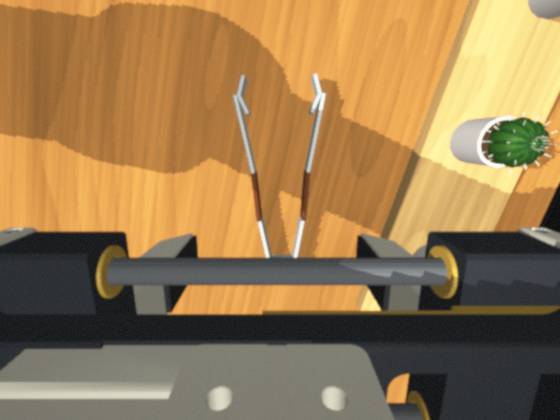

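The wrist view shows the tongs between the open fingers: grips (253,173)–(260,221) and (307,170)–(301,221), jaw tips (243,77) and (316,75). The pot is at the right, with its foot at (451,142) and its near rim at (480,142).

```bash
python3 - <<'E'
from h import *
c=load('w1.png')
g=[ray(c,*p,24) for p in[(253,173),(260,221),(307,170),(301,221)]]; t=[ray(c,*p,24) for p in [(243,77),(316,75)]]
G=np.mean(g,0);T=np.mean(t,0); d=T-G; print(np.round(g,1),G,T,np.linalg.norm(d),np.degrees(np.arctan2(d[1],d[0])))
print('pot foot',ray(c,451,142,25),'rim near',ray(c,480,142,70), 'ball top',ray(c,535,142,104))
for X in[(654,60,25),(654,60,70),(632,60,25),(632,60,70)]: print(X,np.round(proj(c,X),1))
E
```

```text
[[447.  -24.3  24. ]
 [465.1 -74.5  24. ]
 [501.9  -8.7  24. ]
 [509.2 -64.5  24. ]] [480.81600385 -42.97735238  24.        ] [453.25604327  74.48902903  24.        ] 120.6561320010788 103.20391566102168
pot foot [638.64061953  51.64349704  25.        ] rim near [637.74640664  52.65338753  70.        ] ball top [655.91285772  57.65331418 104.        ]
(654, 60, 25) [468.2 137.2]
(654, 60, 70) [500.8 137.8]
(632, 60, 25) [447.8 132.3]
(632, 60, 70) [477. 132.]
```

>>> {"method": "jog_arm", "body": {
  "delta_pos": [
    [1,4,-45],
    [0,4,-45],
    [0,0,-40],
    [0,0,-25],
    [0,0,-5]
  ],
  "twist": [
    [0,0,0.005],
    [0,0,0],
    [0,0,0],
    [0,0,0],
    [0,0,0]
  ],
  "grip": [1,1,1,1,1]
}}

```text
t: 2.15
ee_pos: [479.1, -39.5, 14.8]
eef_rot: [0.625, 0.781, -0.002, -0.002]
ft_force: [-0.6, -0.3, 0.9]
width: 91.5
grasp_force: 0.0
```

```bash
python3 - <<'E'
from h import *
st()
E
```

```text
t 2.15 p [479.1 -39.5  14.8] xdeg 102.6 z [-0.005 -0.    -1.   ] j [ 0.61  0.63 -0.72  2.09  0.68  0.67 -0.35] F [-0.6 -0.3  0.9] T [-0.04 -0.07  0.01] w 91.5 g 0.0
```

>>> {"method": "jog_arm", "body": {
  "delta_pos": [
    [0,0,-6],
    [0,0,-5],
    [0,0,0]
  ],
  "twist": [
    [0,0,0.005],
    [0,0,0],
    [0,0,0]
  ],
  "grip": [1,1,1],
  "force": 4.5
}}

```text
t: 2.45
ee_pos: [482.0, -38.4, 6.5]
eef_rot: [0.622, 0.783, 0.0, 0.001]
ft_force: [-0.7, 0.1, 0.5]
width: 91.7
grasp_force: 0.0
```

>>> {"method": "jog_arm", "body": {
  "delta_pos": [
    [0,0,0],
    [0,0,0],
    [0,0,0],
    [0,0,0],
    [0,0,0]
  ],
  "twist": [
    [0,0,0],
    [0,0,0],
    [0,0,0],
    [0,0,0],
    [0,0,0]
  ],
  "grip": [-1,-1,-1,-1,-1],
  "force": 4.5
}}

```text
t: 2.95
ee_pos: [481.2, -37.9, 5.9]
eef_rot: [0.622, 0.783, -0.0, 0.0]
ft_force: [-0.3, 0.1, 2.6]
width: 60.9
grasp_force: 4.5
```

```bash
python3 - <<'E'
from h import *
st()
E
```

```text
t 2.95 p [481.2 -37.9   5.9] xdeg 103.1 z [ 0. -0. -1.] j [ 0.6   0.65 -0.7   2.09  0.7   0.65 -0.36] F [-0.3  0.1  2.6] T [-0.02  0.01  0.03] w 60.9 g 4.5
```

Grasp contact is confirmed (60.9 mm at 4.5 N), but the fingers are a bit high. I'll reopen, lower 3 mm and close again.

>>> {"method": "jog_arm", "body": {
  "delta_pos": [
    [0,0,0],
    [0,0,-1.5],
    [0,0,-1.5],
    [0,0,0]
  ],
  "twist": [
    [0,0,0],
    [0,0,0],
    [0,0,0],
    [0,0,0]
  ],
  "grip": [0.6,0.6,0.6,0.6],
  "force": 4.5
}}

```text
t: 3.35
ee_pos: [480.9, -37.8, 2.4]
eef_rot: [0.622, 0.783, -0.0, -0.0]
ft_force: [-0.4, -0.3, 0.0]
width: 73.4
grasp_force: 0.0
```

>>> {"method": "jog_arm", "body": {
  "delta_pos": [
    [0,0,0],
    [0,0,0],
    [0,0,0],
    [0,0,0],
    [0,0,0]
  ],
  "twist": [
    [0,0,0],
    [0,0,0],
    [0,0,0],
    [0,0,0],
    [0,0,0]
  ],
  "grip": [-1,-1,-1,-1,-1],
  "force": 4.7
}}

```text
t: 3.85
ee_pos: [481.2, -37.8, 2.7]
eef_rot: [0.622, 0.783, 0.0, -0.0]
ft_force: [-0.6, 0.4, -1.4]
width: 61.4
grasp_force: 4.7
```

```bash
python3 - <<'E'
from h import *
st()
E
```

```text
t 3.85 p [481.2 -37.8   2.7] xdeg 103.1 z [-0.  0. -1.] j [ 0.59  0.65 -0.7   2.09  0.71  0.64 -0.36] F [-0.6  0.4 -1.4] T [ 0.02 -0.15  0.04] w 61.4 g 4.7
```

>>> {"method": "jog_arm", "body": {
  "delta_pos": [
    [0,0,5],
    [0,0,8],
    [0,0,12],
    [0,0,15],
    [0,0,15]
  ],
  "twist": [
    [0,0,0],
    [0,0,0],
    [0,0,0],
    [0,0,0],
    [0,0,0]
  ],
  "grip": [-1,-1,-1,-1,-1]
}}

```text
t: 4.35
ee_pos: [481.4, -37.8, 59.3]
eef_rot: [0.622, 0.783, 0.0, 0.0]
ft_force: [-1.5, 0.2, -1.4]
width: 61.0
grasp_force: 4.7
```

>>> {"method": "jog_arm", "body": {
  "delta_pos": [
    [0,0,15],
    [0,0,10],
    [0,0,0],
    [0,0,0],
    [0,0,0]
  ],
  "twist": [
    [0,0,0],
    [0,0,0],
    [0,0,0],
    [0,0,0],
    [0,0,0]
  ],
  "grip": [-1,-1,-1,-1,-1]
}}

```text
t: 4.85
ee_pos: [480.6, -38.0, 82.2]
eef_rot: [0.622, 0.783, -0.0, -0.0]
ft_force: [0.2, -0.2, -0.4]
width: 60.9
grasp_force: 4.7
```

```bash
python3 - <<'E'
from h import *
st(); a=snap('side','side2.png'); w=snap('wrist','w2.png')
im=a['image'][120:290,180:380]; A=cv2.resize(im,(706,600),interpolation=cv2.INTER_CUBIC)
cv2.imwrite('pics/both2.png',np.hstack([cv2.resize(A,(400,340)),cv2.resize(w['image'],(400,300)) if 0 else cv2.copyMakeBorder(cv2.resize(w['image'],(400,300)),0,40,0,0,cv2.BORDER_CONSTANT)]))
E
```

```text
t 4.85 p [480.6 -38.   82.2] xdeg 103.1 z [-0.001  0.    -1.   ] j [ 0.71  0.53 -0.83  2.07  0.55  0.78 -0.24] F [ 0.2 -0.2 -0.4] T [-0.02 -0.11 -0.  ] w 60.9 g 4.7
```

View pics/both2.png

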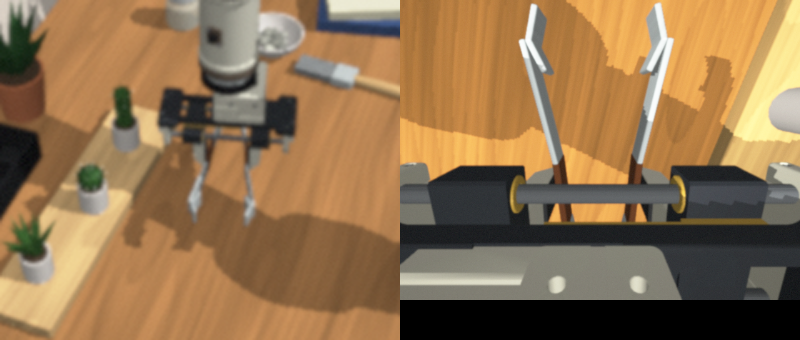

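The tongs are lifted and still open between the fingers. Jaw tips are at about (186,11) and (361,11) in the wrist picture. Next I check pitch and yaw against the expected pose.

```bash
python3 - <<'E'
from h import *
c1=load('w1.png');c=load('w2.png')
a,b=ray(c1,243,77,24),ray(c1,316,75,24); print('span',np.linalg.norm(a-b))
p=np.array([480.6,-38,0]);h=np.radians(103.1);e=np.array([np.cos(h),np.sin(h),0]);l=np.array([-np.sin(h),np.cos(h),0])
for z in(85,95,103.5,112):
    a,b=ray(c,186,11,z),ray(c,361,11,z);m=(a+b)/2-p; print(z,'span',np.linalg.norm(a-b).round(1),'ahead',(m@e).round(1),'left',(m@l).round(1))
E
```

```text
span 71.38896680616656
85 span 81.8 ahead 122.3 left 2.0
95 span 76.5 ahead 118.7 left 1.8
103.5 span 72.0 ahead 115.7 left 1.8
112 span 67.5 ahead 112.6 left 1.7
```

No tilt. Now I turn the tongs to point along +x, in front of the stand.

>>> {"method": "jog_arm", "body": {
  "delta_pos": [
    [-2,3,0],
    [-2,5,0],
    [-2,5,0],
    [-2,5,0],
    [-2,5,0]
  ],
  "twist": [
    [0,0,-0.05],
    [0,0,-0.1],
    [0,0,-0.1],
    [0,0,-0.1],
    [0,0,-0.1]
  ],
  "grip": [-1,-1,-1,-1,-1]
}}

```text
t: 5.45
ee_pos: [470.7, -14.4, 82.2]
eef_rot: [0.782, 0.623, -0.0, -0.001]
ft_force: [0.0, 0.2, -0.8]
width: 61.0
grasp_force: 4.7
```

>>> {"method": "jog_arm", "body": {
  "delta_pos": [
    [0,6,0],
    [0,6,0],
    [0,6,0],
    [0,6,0],
    [0,6,0]
  ],
  "twist": [
    [0,0,-0.1],
    [0,0,-0.1],
    [0,0,-0.1],
    [0,0,-0.1],
    [0,0,-0.1]
  ],
  "grip": [-1,-1,-1,-1,-1]
}}

```text
t: 5.95
ee_pos: [470.8, 15.6, 82.2]
eef_rot: [0.912, 0.41, -0.0, -0.0]
ft_force: [0.2, 0.3, -0.7]
width: 60.6
grasp_force: 4.7
```

>>> {"method": "jog_arm", "body": {
  "delta_pos": [
    [0,6,0],
    [0,6,0],
    [0,6,0],
    [0,6,0],
    [0,6,0]
  ],
  "twist": [
    [0,0,-0.1],
    [0,0,-0.1],
    [0,0,-0.1],
    [0,0,-0.1],
    [0,0,-0.1]
  ],
  "grip": [-1,-1,-1,-1,-1]
}}

```text
t: 6.45
ee_pos: [470.7, 45.6, 82.2]
eef_rot: [0.985, 0.172, -0.001, -0.0]
ft_force: [0.7, -0.2, -0.6]
width: 60.8
grasp_force: 4.7
```

>>> {"method": "jog_arm", "body": {
  "delta_pos": [
    [0,5,0],
    [0,5,0],
    [0,2,0],
    [0,0,0],
    [0,0,0]
  ],
  "twist": [
    [0,0,-0.1],
    [0,0,-0.1],
    [0,0,-0.1],
    [0,0,-0.05],
    [0,0,0]
  ],
  "grip": [-1,-1,-1,-1,-1]
}}

```text
t: 6.95
ee_pos: [470.7, 57.5, 82.2]
eef_rot: [1.0, -0.0, -0.001, 0.0]
ft_force: [1.4, -1.9, -0.5]
width: 60.5
grasp_force: 4.7
```

```bash
python3 - <<'E'
from h import *
st(); snap('wrist','w3.png')
E
```

```text
t 6.95 p [470.7  57.5  82.2] xdeg -0.0 z [-0.001 -0.    -1.   ] j [ 0.19  0.41 -0.43  2.09  0.26  0.69 -1.99] F [ 1.4 -1.9 -0.5] T [ 0.05 -0.02  0.  ] w 60.5 g 4.7
```

View pics/w3.png

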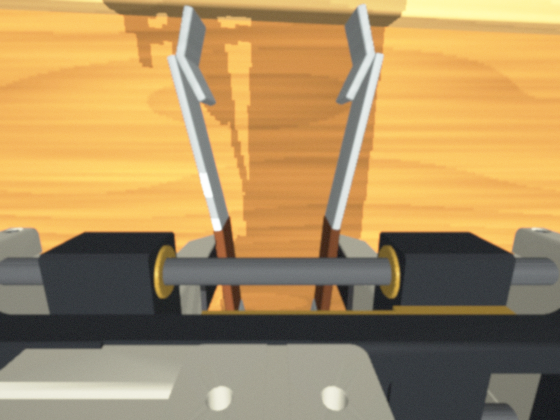

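The tongs now point along +x, squarely held, with tips at (187,8) and (361,8). I'll lower to pot mid-height and stop just in front of the pot to compare the two in the fixed cameras.

>>> {"method": "jog_arm", "body": {
  "delta_pos": [
    [4,0,-10],
    [5,0,-12],
    [5,0,-12],
    [4,0,-7],
    [0,0,0]
  ],
  "twist": [
    [0,0,0],
    [0,0,0],
    [0,0,0],
    [0,0,0],
    [0,0,0]
  ],
  "grip": [-1,-1,-1,-1,-1]
}}

```text
t: 7.5
ee_pos: [488.7, 57.1, 40.1]
eef_rot: [1.0, -0.001, -0.001, -0.0]
ft_force: [-0.3, 0.2, -1.7]
width: 60.8
grasp_force: 4.7
```

```bash
python3 - <<'E'
from h import *
st(); a=snap('top','top4.png'); b=snap('side','side4.png')
A=cv2.resize(a['image'][140:240,210:310],(400,400),interpolation=cv2.INTER_CUBIC)
B=cv2.resize(b['image'][170:270,190:290],(400,400),interpolation=cv2.INTER_CUBIC)
cv2.imwrite('pics/both4.png',np.hstack([A,B]))
E
```

```text
t 7.5 p [488.7  57.1  40.1] xdeg -0.1 z [-0.002  0.    -1.   ] j [ 0.15  0.51 -0.39  2.07  0.32  0.62 -2.03] F [-0.3  0.2 -1.7] T [0.04 0.05 0.03] w 60.8 g 4.7
```

View pics/both4.png

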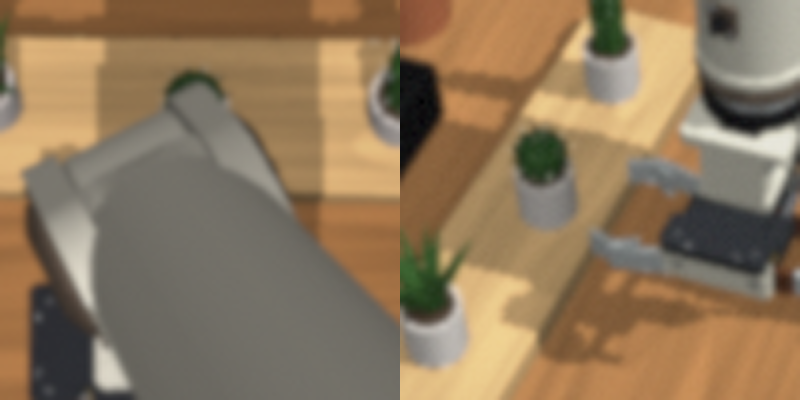

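Top is occluded by the arm. In the side crop, the pot axis at mid-height is at about (546,193), the near jaw tip at (593,245) and the far jaw tip at (629,170).

```bash
python3 - <<'E'
from h import *
c=load('side4.png'); S=lambda x,y,z: ray(c,190+(x-400)/4,170+y/4,z).round(1)
print('near',S(593,245,50),'far',S(629,170,50),'pot',S(546,193,48))
# cylinder outline for candidate pot positions, crop coords
th=np.linspace(0,2*np.pi,60)
for x,y in[(653,58),(656,58),(656,62),(653,62)]:
    q=np.array([proj(c,(x+22*np.cos(t),y+22*np.sin(t),z)) for z in(25,70) for t in th]); q=(q-[190,170])*4+[400,0]
    print((x,y),'L R',q[:,0].min().round(),q[:,0].max().round(),'bottom',q[:,1].max().round(),'rim top',q[60:,1].min().round())
# automatic white mask bbox in side1 (no shadow)
im=load('side1.png')['image'][195:232,212:240]; hsv=cv2.cvtColor(im,cv2.COLOR_BGR2HSV); m=((hsv[...,1]<60)&(hsv[...,2]>90)).astype(np.uint8)
ys,xs=np.where(m); print('mask crop coords L,R,top,bot',(xs.min()+212-190)*4+400,(xs.max()+213-190)*4+400,(ys.min()+195-170)*4,(ys.max()+196-170)*4)
E
```

```text
near [602.1  96.4  50. ] far [605.3  21.3  50. ] pot [655.2  60.7  48. ]
(653, 58) L R 517.0 583.0 bottom 234.0 rim top 149.0
(656, 58) L R 513.0 579.0 bottom 233.0 rim top 148.0
(656, 62) L R 511.0 577.0 bottom 237.0 rim top 152.0
(653, 62) L R 515.0 581.0 bottom 238.0 rim top 153.0
mask crop coords L,R,top,bot 516 576 160 228
```

The jaws' midline is at y≈59 and the pot at about (656,57). I shift -1.5 in y and advance 69 mm in steps, watching the force.

>>> {"method": "jog_arm", "body": {
  "delta_pos": [
    [5,-1,0],
    [8,-0.5,0],
    [8,0,0],
    [7,0,0],
    [7,0,0]
  ],
  "twist": [
    [0,0,0],
    [0,0,0],
    [0,0,0],
    [0,0,0],
    [0,0,0]
  ],
  "grip": [-1,-1,-1,-1,-1]
}}

```text
t: 8.1
ee_pos: [525.2, 55.6, 41.9]
eef_rot: [1.0, -0.001, 0.0, -0.0]
ft_force: [-0.4, -0.2, -1.5]
width: 60.9
grasp_force: 4.7
```

>>> {"method": "jog_arm", "body": {
  "delta_pos": [
    [8,0,0],
    [8,0,0],
    [8,0,0],
    [6,0,0],
    [4,0,0]
  ],
  "twist": [
    [0,0,0],
    [0,0,0],
    [0,0,0],
    [0,0,0],
    [0,0,0]
  ],
  "grip": [-1,-1,-1,-1,-1]
}}

```text
t: 8.6
ee_pos: [558.9, 55.7, 41.7]
eef_rot: [1.0, -0.001, 0.0, -0.0]
ft_force: [0.4, -0.6, -1.5]
width: 60.6
grasp_force: 4.7
```

```bash
python3 - <<'E'
from h import *
st(); b=snap('side','side5.png'); w=snap('wrist','w5.png')
B=cv2.resize(b['image'][170:270,190:290],(400,400),interpolation=cv2.INTER_CUBIC)
W=cv2.resize(w['image'][:280,140:420],(400,400),interpolation=cv2.INTER_CUBIC)
cv2.imwrite('pics/both5.png',np.hstack([W,B]))
E
```

```text
t 8.6 p [558.9  55.7  41.7] xdeg -0.1 z [ 0.  0. -1.] j [ 0.15  0.59 -0.38  1.9   0.32  0.71 -1.99] F [ 0.4 -0.6 -1.5] T [0.   0.   0.03] w 60.6 g 4.7
```

View pics/both5.png

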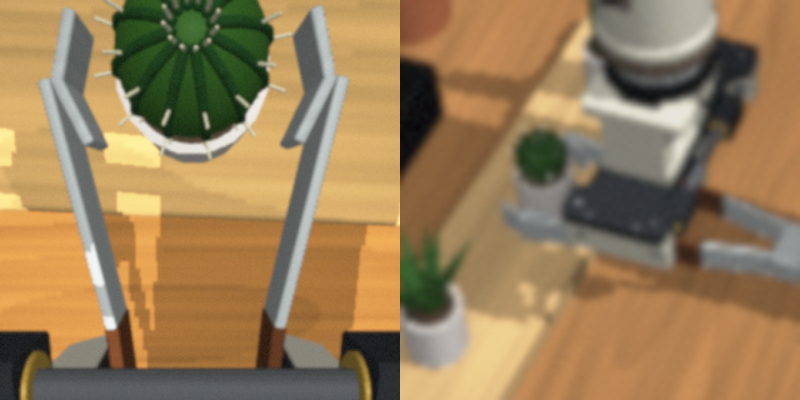

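The pot sits between the jaws, laterally centred: rim 117–269 (centre 193) against jaw midline 194. The V vertices are at about (62,82) and (325,80), and the near rim edge is at (193,153). I'll check fore/aft.

```bash
python3 - <<'E'
from h import *
c=load('w5.png'); W=lambda x,y,z: ray(c,140+x/1.42857,y/1.42857,z).round(1)
print('rim near',W(193,140,70),W(193,153,70),'rim L R',W(117,90,70),W(269,90,70),'vertex',W(62,82,63),W(325,80,63),'tips',W(68,10,63),W(320,8,63),'jaw rear',W(100,146,63),W(288,144,63))
E
```

```text
rim near [638.9  56.8  70. ] [635.3  56.8  70. ] rim L R [652.3  78.4  70. ] [652.2  35.1  70. ] vertex [656.   95.9  63. ] [656.4  17.4  63. ] tips [674.9  92.6  63. ] [675.3  20.2  63. ] jaw rear [637.9  85.6  63. ] [638.4  27.5  63. ]
```

Aligned to within about 1 mm. I close gently, ramping the force.

>>> {"method": "jog_arm", "body": {
  "delta_pos": [
    [0,0,0],
    [0,0,0],
    [0,0,0],
    [0,0,0]
  ],
  "twist": [
    [0,0,0],
    [0,0,0],
    [0,0,0],
    [0,0,0]
  ],
  "grip": [-1,-1,-1,-1],
  "force": 7.5
}}

```text
t: 9.1
ee_pos: [558.0, 55.6, 41.8]
eef_rot: [1.0, -0.001, 0.0, 0.0]
ft_force: [-1.0, 0.4, -1.6]
width: 47.3
grasp_force: 7.5
```

>>> {"method": "jog_arm", "body": {
  "delta_pos": [
    [0,0,0],
    [0,0,0],
    [0,0,0],
    [0,0,0]
  ],
  "twist": [
    [0,0,0],
    [0,0,0],
    [0,0,0],
    [0,0,0]
  ],
  "grip": [-1,-1,-1,-1],
  "force": 10
}}

```text
t: 9.5
ee_pos: [558.2, 55.7, 41.7]
eef_rot: [1.0, -0.001, 0.0, 0.0]
ft_force: [-0.2, 0.2, -1.3]
width: 46.4
grasp_force: 10.0
```

>>> {"method": "jog_arm", "body": {
  "delta_pos": [
    [0,0,0],
    [0,0,0],
    [0,0,0],
    [0,0,0]
  ],
  "twist": [
    [0,0,0],
    [0,0,0],
    [0,0,0],
    [0,0,0]
  ],
  "grip": [-1,-1,-1,-1],
  "force": 17
}}

```text
t: 9.9
ee_pos: [558.1, 55.7, 41.7]
eef_rot: [1.0, -0.001, -0.0, 0.0]
ft_force: [-0.5, -0.1, -1.5]
width: 46.1
grasp_force: 17.0
```

>>> {"method": "jog_arm", "body": {
  "delta_pos": [
    [0,0,0],
    [0,0,0],
    [0,0,0],
    [0,0,0]
  ],
  "twist": [
    [0,0,0],
    [0,0,0],
    [0,0,0],
    [0,0,0]
  ],
  "grip": [-1,-1,-1,-1],
  "force": 26
}}

```text
t: 10.3
ee_pos: [558.1, 55.7, 41.7]
eef_rot: [1.0, -0.001, -0.0, 0.0]
ft_force: [0.1, 0.9, -0.7]
width: 45.6
grasp_force: 26.0
```

Held at about 46 mm as expected. Lift slowly.

>>> {"method": "jog_arm", "body": {
  "delta_pos": [
    [0,0,2],
    [0,0,4],
    [0,0,6],
    [0,0,8],
    [0,0,10]
  ],
  "twist": [
    [0,0,0],
    [0,0,0],
    [0,0,0],
    [0,0,0],
    [0,0,0]
  ],
  "grip": [-1,-1,-1,-1,-1]
}}

```text
t: 10.8
ee_pos: [558.1, 55.6, 72.4]
eef_rot: [1.0, -0.001, -0.0, 0.0]
ft_force: [-0.7, 0.4, -1.2]
width: 45.7
grasp_force: 26.0
```

>>> {"method": "jog_arm", "body": {
  "delta_pos": [
    [0,0,10],
    [0,0,10],
    [0,0,10],
    [0,0,10],
    [0,0,10]
  ],
  "twist": [
    [0,0,0],
    [0,0,0],
    [0,0,0],
    [0,0,0],
    [0,0,0]
  ],
  "grip": [-1,-1,-1,-1,-1]
}}

```text
t: 11.3
ee_pos: [558.2, 55.6, 122.7]
eef_rot: [1.0, -0.001, 0.0, 0.0]
ft_force: [-0.2, -0.5, -1.4]
width: 45.7
grasp_force: 26.0
```

>>> {"method": "jog_arm", "body": {
  "delta_pos": [
    [0,0,8],
    [0,0,7],
    [0,0,4],
    [0,0,2],
    [0,0,0]
  ],
  "twist": [
    [0,0,0],
    [0,0,0],
    [0,0,0],
    [0,0,0],
    [0,0,0]
  ],
  "grip": [-1,-1,-1,-1,-1]
}}

```text
t: 11.8
ee_pos: [558.2, 55.6, 142.8]
eef_rot: [1.0, -0.001, 0.0, 0.0]
ft_force: [0.6, 0.4, -2.3]
width: 45.8
grasp_force: 26.0
```

>>> {"method": "jog_arm", "body": {
  "delta_pos": [
    [0,0,0],
    [0,0,0],
    [0,0,0]
  ],
  "twist": [
    [0,0,0],
    [0,0,0],
    [0,0,0]
  ],
  "grip": [-1,-1,-1]
}}

```text
t: 12.1
ee_pos: [558.0, 55.6, 142.4]
eef_rot: [1.0, -0.001, -0.0, 0.0]
ft_force: [0.3, 0.2, -1.9]
width: 45.9
grasp_force: 26.0
```

```bash
python3 - <<'E'
from h import *
st(); b=snap('side','side6.png'); w=snap('wrist','w6.png')
B=cv2.resize(b['image'][130:270,180:320],(400,400),interpolation=cv2.INTER_CUBIC)
W=cv2.resize(w['image'][:280,140:420],(400,400),interpolation=cv2.INTER_CUBIC)
cv2.imwrite('pics/both6.png',np.hstack([W,B]))
E
```

```text
t 12.1 p [558.   55.6 142.4] xdeg -0.1 z [-0.001 -0.    -1.   ] j [ 0.2   0.45 -0.44  1.85  0.24  0.9  -1.92] F [ 0.3  0.2 -1.9] T [ 0.04  0.14 -0.07] w 45.9 g 26.0
```

View pics/both6.png

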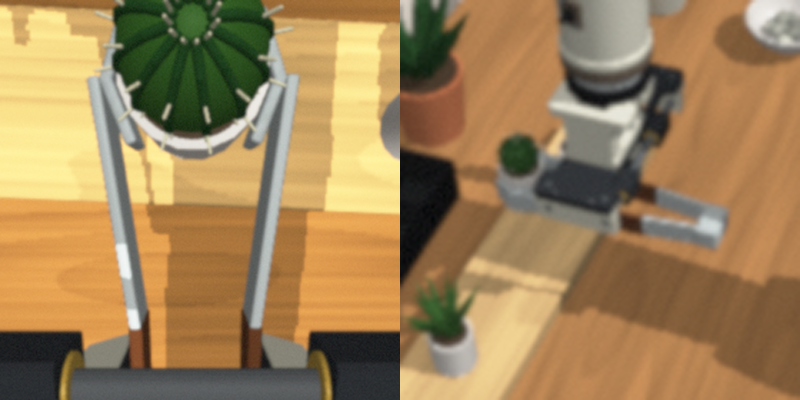

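The cactus is held level: the ball top is still at about (190,20) in the wrist crop, as before lifting, so it has not sagged. It has risen 100 mm, and the neighbours are undisturbed. Handing in.

```bash
python3 -c "from cell import hand_in; print(hand_in())"
```

```text
the job is handed in; nothing more can be done
None
```

The ball cactus is held still and upright in the tongs, about 10 cm above the stand, with a 26 N squeeze on the grips; the job is handed in and no verdict was shown.

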